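# Sweep packing scraps into the scrap tray

### The job

Someone unpacked a parcel and left three stapled packing scraps on the desk. Take the hand sweeper by its wooden grip and use it to push all three scraps well inside the open-fronted scrap tray, without touching the scraps with the gripper. Then stand the sweeper upright on the desk outside the tray and let go; leave the mug, tape measure and memo pad where they are.

Things in the scene. Friction and masses are not known exactly. Their poses are not given: they have to be found in the camera images.
- scrap_tray: Dark steel tray, fixed to the desk, 280 (x) x 220 (y) mm, with 5 mm walls 54 mm high at x = -140 and +140 mm and at y = +110 mm; its whole -y side is open (270 mm wide mouth, no wall). Floor: thin sheet, level with the desk, no step; front edge at y = -110 mm. Origin: centre of the underside, on the desk; x along the mouth, y inward from the mouth to the back wall, z up.
- sweeper: Hand sweeper, 146 (x) x 40 (y) x 110 mm tall, 0.25 kg, standing on the 3 mm grey desk mat (part of the desk). Black ribbed rubber foot 140 x 34 x 44 mm; wooden back 146 x 40 mm up to z = 62 mm; in the middle an upright wooden grip, 96 mm long in x, 24 mm thick in y, z = 62 to 110 mm: pinch it across. Origin: centre of the underside; x along its length, z up.
- scrap_angle: Scrap: brown cardboard L-shaped edge protector, 85 (x) x 42 (y) x 40 mm high, 9 mm thick, one leg flat on the desk, the other upright at y = -17 mm. About 40 g. Origin: centre of the underside.
- scrap_foam: Scrap: white hard foam corner block, L-shaped from above, 72 (x) x 60 (y) x 36 mm high. About 40 g. Origin: underside, middle of the 72 x 60 mm outline; the notch is at +x +y.
- scrap_batten: Scrap: light wooden batten offcut, 85 (x) x 32 (y) x 28 mm high, with two staple heads. About 70 g. Origin: centre of the underside.
- mug: White mug, about 92 mm wide, 127 mm with its handle, 95 mm tall; bystander behind the scraps. Origin: underside.
- tape_measure: Yellow tape measure, 38 x 73 x 60 mm; bystander behind the scraps. Origin: underside.
- memo_pad: Block of yellow notes lying flat, 76 x 76 x 17 mm; bystander behind the sweeper. Origin: centre of the underside.

How it is judged (in metres and radians):
On the way:
1. the sweeper is held in the gripper and lifted or pushed at least 30 mm from where it stood (contact force between the fingers and sweeper above 1 N and distance of sweeper from where it was at the start of the episode above 0.03 m), for 0.2 s.
At the end, for the whole second after the job is handed in: All three scraps lie still in the tray: each one's origin is within the side and back walls, at least 25 mm behind the front edge, and below 60 mm. The sweeper stands still and upright (within 0.15 rad) on the desk, its origin more than 20 mm outside the tray's outline (y of scrap_angle in the frame of scrap_tray between -0.085 and 0.11 m and x of scrap_angle in the frame of scrap_tray between -0.135 and 0.135 m and height (world z) of each of scrap_angle, scrap_foam, scrap_batten below 0.06 m and linear speed of each of scrap_angle, scrap_foam, scrap_batten, sweeper below 0.02 m/s and y of scrap_foam in the frame of scrap_tray between -0.085 and 0.11 m and x of scrap_foam in the frame of scrap_tray between -0.135 and 0.135 m and y of scrap_batten in the frame of scrap_tray between -0.085 and 0.11 m and x of scrap_batten in the frame of scrap_tray between -0.135 and 0.135 m and angle between sweeper's own z axis and vertical below 0.15 rad and height (world z) of sweeper between -0.01 and 0.01 m and (y of sweeper in the frame of scrap_tray below -0.13 m or y of sweeper in the frame of scrap_tray above 0.13 m or x of sweeper in the frame of scrap_tray above 0.16 m or x of sweeper in the frame of scrap_tray below -0.16 m)); the robot touches nothing.
It fails at once if the robot touches a scrap with its gripper or arm (over 0.5 N) (contact force between any of the fingers, the arm and scrap_angle above 0.5 N or contact force between any of the fingers, the arm and scrap_foam above 0.5 N or contact force between any of the fingers, the arm and scrap_batten above 0.5 N).
It fails at once if the mug, tape measure or memo pad is moved more than 30 mm (distance of any of mug, tape_measure, memo_pad from where it was at the start of the episode above 0.03 m).
It also fails if it takes over 67 s, if anything falls off the work surface, if the arm or the gripper's body presses on something with over 40 N, if the wrist force passes 120 N, or if a joint passes its speed limit or range.

### The arm

A 6-joint arm with a two-finger parallel gripper is mounted at the origin on a cart in front of the work surface, level with it; the furniture and walls round the work are solid. World frame = base frame: x ahead of the robot, y to its left, z up, the work surface at z = 0. Lengths are in mm, angles in rad, forces in N, time in s.
With the tool pointing down it reaches from about 300 to 775 mm from the base axis. Payload 14.6 kg.
Tool frame: the origin (TCP) lies on the centre line of the jaws, within the pads' length; the fingertips stand 19 mm ahead of it and the grasp point (between the pads) is the TCP (bot.tip_reach is the distance from the TCP to the fingertips, in mm); z points along the fingers, y is the line along which they close (so a half turn about z gives the same grasp; the last joint's range is limited). The gripper opens to 85 mm and grips with 20 to 120 N. Pads are 22 mm wide; open, the fingers measure 114 mm over their backs; the gripper's body (76 mm by 85 mm) begins 54 mm behind the grasp point. The pads swing forward as they close: fully open they stand 13 mm farther back than shut.
Start: joints at [1.253, 0.3, 1.521, -0, 1.321, -0.067], TCP at [136.496, 532.784, 250.281] pointing down, gripper open.
Joint ranges: [-3.03, 3.03], [-0.79, 2.21], [0.23, 2.52], [-1.04, 4.18], [0, 3.07], [-2.55, 2.55]. Speed limits (rad/s): [2.22, 2.22, 2.57, 3.14, 3.14, 3.14].

### API

Orientations are given as a unit quaternion [w, x, y, z].
In Python, from rig import bot gives the robot as it stands. Calls block until the motion is done:
- bot.move_to(position, orientation): joint-space move of the TCP to a pose.
- bot.servo_line(position, attitude=None, speed=150, until_force=None): straight line of the TCP; attitude=None keeps the orientation; speed is the mean speed in mm/s. With until_force (N) it stops when the force on the tool has changed by that much, and returns True; else False.
- bot.move_joints(angles): joint-space move.
- bot.move_gripper(opening, grip_force=None): finger opening in mm; grip_force is the grip in N (None keeps the last); returns when the fingers have stopped.
- bot.dwell(seconds).
- bot.ik(position, orientation): joint angles nearest the present ones, or None.
- bot.read_state(): the state.
- bot.read_camera(name): name is "side" or "top" or "wrist"; returns a dict with "image" (384x512x3 uint8, blue, green, red), "depth" (384x512 float32, mm along the optical axis (not along the pixel's ray), 0 where there is no reading), "fovy" (degrees; the focal length in pixels is half the picture's height over the tangent of half this angle, whatever the lens; pixels are square), "cx", "cy" (the principal point, pixels), "k1" (the pictures are not rectified: a ray, as slopes to the right and down, at radius r is drawn at 1 + k1 r^2 times it, then the intrinsics apply), "eye" and "attitude" of the camera in the world; the wrist camera has in their place "mount" (4x4, takes a point from camera to tool coordinates, whose origin is the TCP and whose axes are the flange's). Camera axes: x right, y down, z forward; pixel columns grow to the right and rows downward; lengths in mm; the calibration is good to about 2 mm. A picture is of the moment at which its call begins: read the wrist's pose just before it.
A pose or a line that the arm cannot do raises bot.MotionError and nothing moves.
- bot.finish_job(): hands the job in; it is judged then, once.
The state is a dict: "clock": time; "joint_positions": joint angles; "qvel": joint speeds; "effort": joint torques, N m; "ee_pos": TCP position; "tool_rot": TCP orientation; "ft_force": force on the tool from outside, world axes, zero at the start; "moment": the same for the moment, N m; "grip_width": finger opening in mm; "grip_force": force on a finger pad.
Only numpy, scipy, OpenCV 4.12 (cv2) and the standard library are available. Lean on these libraries where they do the work, as an engineer would, in place of code of your own. Each camera call takes 0.05 s, during which the arm holds its last target. There are 200 camera calls.

## Working session

There is one attempt and no reset: what is moved stays moved. The work goes in short steps, each a Python script; the robot and the scene stay as the last script left them, time stands still between calls to the robot, and variables do not carry over. Pictures are saved under pics/ and viewed, at most 10 in all, crops included, and the job is handed in when it is done.

```bash
mkdir -p pics; ls
cat > h.py <<'E'
import numpy as np, cv2
from scipy.spatial.transform import Rotation as R
from rig import bot
def Q(q): return R.from_quat([q[1],q[2],q[3],q[0]])
def cloud(c):
    h,w=c["depth"].shape; f=h/2/np.tan(np.radians(c["fovy"])/2)
    K=np.array([[f,0,c["cx"]],[0,f,c["cy"]],[0,0,1]])
    u,v=np.meshgrid(np.arange(w),np.arange(h))
    p=np.stack([u.ravel(),v.ravel()],1).astype(np.float64)[:,None]
    s=cv2.undistortPoints(p,K,np.array([c["k1"],0,0,0,0.]))[:,0].reshape(h,w,2)
    d=c["depth"]; P=np.dstack([s[...,0]*d,s[...,1]*d,d])
    if "eye" in c: W=P@Q(c["attitude"]).as_matrix().T+np.array(c["eye"])
    else: W=P
    W[d<=0]=np.nan
    return W
E
python3 - <<'E'
from h import *
print(bot.read_state())
for n in ("top","side"):
    c=bot.read_camera(n); np.save(f"{n}0.npy",cloud(c)); cv2.imwrite(f"pics/{n}0.png",c["image"])
    print(n,c["eye"],c["attitude"],c["fovy"],c["k1"])
E
```

```text
pics
{'clock': 0.0, 'joint_positions': array([ 1.25338936e+00,  3.00513704e-01,  1.52157544e+00,  2.59715114e-05,
        1.32067655e+00, -6.65827377e-02]), 'qvel': array([-0.00090793, -0.0012612 , -0.00086999,  0.00101257,  0.00018616,
        0.00076219]), 'effort': array([-1.80489365e-03, -5.43496227e+01, -3.61798131e+01, -1.52729190e-04,
        3.96877571e-03, -5.39927407e-05]), 'ee_pos': array([136.43620991, 532.59991119, 249.70031054]), 'tool_rot': array([-1.24266535e-04,  1.25086795e-01,  9.92145629e-01, -5.73340675e-04]), 'ft_force': array([ 0.2894602 , -0.14115163,  0.2205452 ]), 'moment': array([-0.01006665, -0.02489907,  0.02860529]), 'grip_force': 0.0, 'grip_width': 85.55688091530126}
top [ 476.30157974   72.35402577 1274.80570403] [ 0.02730198 -0.69806618  0.71490026 -0.02959431] 44.9433311427248 -0.11109837629403392
side [576.56146939 877.80951432 571.81427428] [-0.00212966 -0.00493713  0.87436535 -0.48523841] 56.26561678619574 -0.09468514329969069
```

View pics/top0.png

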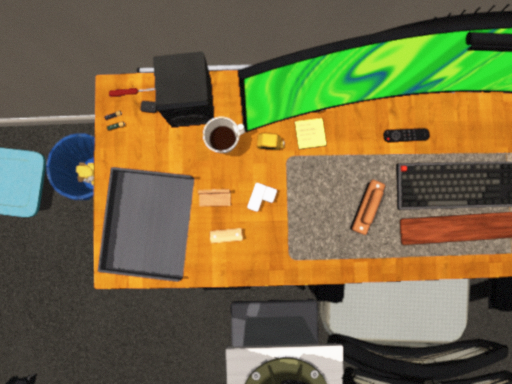

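View pics/side0.png

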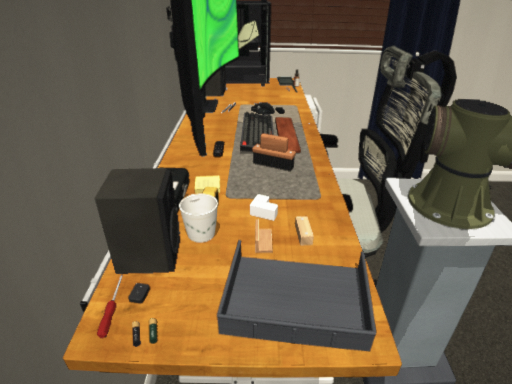

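The top view (up = +x, left = +y) shows the tray at about (147,222) with its mouth facing right. The angle is at (214,198), the foam at (262,195), the batten at (227,236), the sweeper at (368,206), the mug at (222,134), the tape at (270,141) and the memo pad at (310,133). The side view agrees. Next I'll measure them from depth.

```bash
cat > seg.py <<'E'
from h import *
def objs(W,img,boxes):
    for n,(u0,v0,u1,v1,zlo,zhi) in boxes.items():
        S=W[v0:v1,u0:u1].reshape(-1,3); m=(S[:,2]>zlo)&(S[:,2]<zhi); p=S[m]
        r=cv2.minAreaRect(p[:,:2].astype(np.float32))
        print(n,len(p),"c",np.round(r[0]),"size",np.round(r[1]),"ang",round(r[2],1),"zmed",np.round(np.percentile(p[:,2],[5,50,95])))
        print("   ",np.round(cv2.boxPoints(r)).tolist())
if __name__=="__main__":
    W=np.load("top0.npy")
    print("desk z",np.nanmedian(W[245:265,200:280,2]),"mat",np.nanmedian(W[180:240,310:340,2]))
    objs(W,None,dict(angle=(190,180,236,212,6,60),angle_up=(190,180,236,212,25,60),foam=(243,176,282,216,15,60),batten=(205,224,248,248,12,60),
     sweeper=(345,172,390,240,40,140),grip=(345,172,390,240,95,140),mug=(195,110,246,158,20,140),tape=(250,126,290,156,20,140),pad=(290,112,330,152,8,40),
     tray=(95,160,197,285,25,90)))
    for (v,u) in [(168,114),(172,197),(277,181),(275,100),(180,192),(270,182)]: print(u,v,np.round(W[v-1:v+2,u-1:u+2].reshape(-1,3)[4]))
    for u in (200,300,400): 
        col=W[:,u]; ok=(abs(col[:,2])<8); print(u,"desk x range",np.nanmin(col[ok,0]),np.nanmax(col[ok,0]))
E
python3 seg.py
python3 - <<'E'
import cv2
i=cv2.imread("pics/top0.png")[100:260,180:400]
cv2.imwrite("pics/crop0.png",cv2.resize(i,None,fx=3.6,fy=3.6,interpolation=cv2.INTER_CUBIC))
E
```

```text
desk z 0.42172485896912804 mat 2.9129785009511124
angle 472 c [568. 185.] size [ 85. 106.] ang 3.8 zmed [ 7. 11. 42.]
    [[523.0, 236.0], [530.0, 130.0], [614.0, 135.0], [607.0, 241.0]]
angle_up 127 c [575. 182.] size [85.  9.] ang 88.5 zmed [30. 39. 43.]
    [[569.0, 139.0], [578.0, 139.0], [580.0, 225.0], [571.0, 225.0]]
foam 449 c [552.  53.] size [59. 72.] ang 68.8 zmed [31. 36. 39.]
    [[508.0, 38.0], [575.0, 12.0], [596.0, 68.0], [529.0, 94.0]]
batten 382 c [459. 151.] size [32. 85.] ang 4.4 zmed [24. 28. 32.]
    [[439.0, 193.0], [446.0, 108.0], [478.0, 110.0], [471.0, 195.0]]
sweeper 835 c [ 523. -229.] size [ 40. 143.] ang 65.9 zmed [ 59.  69. 115.]
    [[450.0, -217.0], [580.0, -276.0], [596.0, -240.0], [466.0, -181.0]]
grip 344 c [ 523. -228.] size [26. 93.] ang 69.1 zmed [100. 111. 116.]
    [[475.0, -224.0], [562.0, -257.0], [571.0, -233.0], [484.0, -200.0]]
mug 1284 c [732. 170.] size [132. 101.] ang 55.2 zmed [ 30.  43. 107.]
    [[653.0, 144.0], [736.0, 87.0], [811.0, 195.0], [728.0, 253.0]]
tape 361 c [707.  29.] size [64. 39.] ang 85.2 zmed [31. 55. 62.]
    [[685.0, -1.0], [724.0, -4.0], [729.0, 59.0], [691.0, 63.0]]
pad 773 c [741. -85.] size [97. 77.] ang 6.1 zmed [12. 16. 20.]
    [[689.0, -52.0], [697.0, -128.0], [794.0, -118.0], [786.0, -42.0]]
tray 1110 c [493. 365.] size [223. 283.] ang 82.2 zmed [28. 52. 57.]
    [[337.0, 274.0], [618.0, 235.0], [648.0, 457.0], [367.0, 495.0]]
114 168 [643. 446.  52.]
197 172 [633. 228.   2.]
181 277 [346. 276.   5.]
100 275 [354. 502.   0.]
192 180 [611. 243.  -2.]
182 270 [365. 274.   2.]
200 desk x range 317.6928613836956 981.1729678348167
300 desk x range 114.57510006137107 981.3306611129973
400 desk x range 62.546183566764455 835.5806975541202
```

View pics/crop0.png

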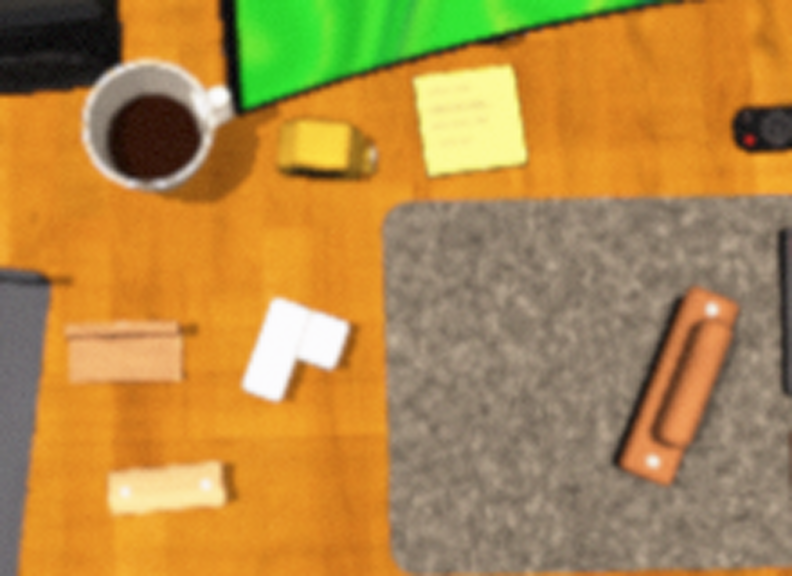

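The crop confirms the layout. The sweeper's long axis is at about -22°, and every size matches the sizes given. I'll check that the waypoints are reachable, then grasp.

```bash
cat > sw.py <<'E'
from h import *
C=np.array([493.,365.]); TY=-7.7; DZ=92.
def t2w(x,y): 
    a=np.radians(TY); return C+np.array([x*np.cos(a)-y*np.sin(a), x*np.sin(a)+y*np.cos(a)])
def w2t(p):
    a=np.radians(TY); d=np.asarray(p)[:2]-C; return np.array([d[0]*np.cos(a)+d[1]*np.sin(a),-d[0]*np.sin(a)+d[1]*np.cos(a)])
def down(yaw): # sweeper x-axis at world yaw (deg); tool y at yaw+90
    M=np.array([[-1,0,0],[0,1,0],[0,0,-1.]])
    q=(R.from_euler("z",yaw,degrees=True)*R.from_matrix(M)).as_quat(); return np.array([q[3],*q[:3]])
def pose(tx,ty,bottom,yaw): return np.array([*t2w(tx,ty),bottom+DZ]),down(TY+yaw)
E
python3 - <<'E'
from sw import *
for w in [(-40,-310,80,0),(-40,-310,4,0),(-40,-8,4,0),(-40,-8,80,0),(118,-385,80,20),(118,-385,4,20),(52,-200,4,10),(52,-60,4,0),(52,0,4,0),(52,-60,80,0)]:
    p,q=pose(*w); j=bot.ik(p,q); print(w,np.round(p),None if j is None else np.round(j,2))
bot.move_gripper(85,60)
q=down(-22)
bot.move_to([523,-229,190],q)
print(bot.servo_line([523,-229,95],q,speed=100,until_force=8))
print(bot.read_state()["ee_pos"])
print(bot.move_gripper(10,80))
bot.servo_line([523,-229,180],q,speed=100)
s=bot.read_state(); print(s["clock"],s["grip_width"],s["grip_force"],s["ft_force"],s["ee_pos"])
c=bot.read_camera("side"); cv2.imwrite("pics/side1.png",c["image"])
c=bot.read_camera("top"); cv2.imwrite("pics/top1.png",c["image"])
E
```

```text
(-40, -310, 80, 0) [412.  63. 172.] [ 0.06  0.09  1.97 -0.    1.08 -1.37]
(-40, -310, 4, 0) [412.  63.  96.] [ 0.06  0.22  2.03 -0.    0.89 -1.37]
(-40, -8, 4, 0) [452. 362.  96.] [ 0.61  0.53  1.58 -0.    1.03 -0.82]
(-40, -8, 80, 0) [452. 362. 172.] [ 0.61  0.44  1.52 -0.    1.18 -0.82]
(118, -385, 80, 20) [558. -32. 172.] [-0.12  0.4   1.58 -0.    1.16 -1.91]
(118, -385, 4, 20) [558. -32.  96.] [-0.12  0.49  1.64 -0.    1.01 -1.91]
(52, -200, 4, 10) [518. 160.  96.] [ 0.23  0.46  1.69 -0.    0.99 -1.38]
(52, -60, 4, 0) [536. 299.  96.] [ 0.45  0.6   1.47 -0.    1.07 -0.99]
(52, 0, 4, 0) [545. 358.  96.] [ 0.53  0.67  1.34 -0.    1.12 -0.91]
(52, -60, 80, 0) [536. 299. 172.] [ 0.45  0.51  1.41 -0.    1.22 -0.99]
False
[ 523.31342241 -229.13475864   95.64960544]
False
6.0167 23.579564441108264 77.76708841323853 [-0.12665152 -0.41097454 -3.15247346] [ 522.71095727 -228.85716605  179.24602959]
```

View pics/side1.png

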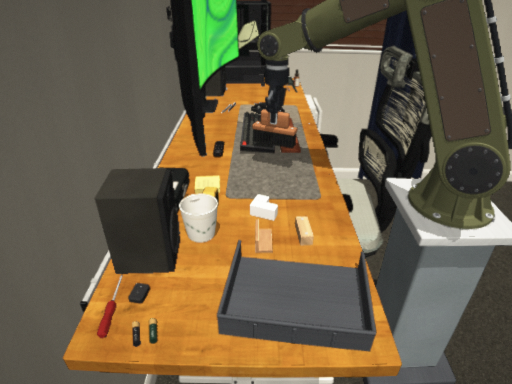

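The side view shows the sweeper held and raised at (275,122), gripped at 23.6 mm with its weight on the wrist. Now the batten sweep.

Run:
```python
from sw import *
bot.move_to(*pose(-40,-310,80,0))
p,q=pose(-40,-310,4,0); print(bot.servo_line(p,q,speed=120,until_force=12))
p,q=pose(-40,-12,4,0); print("hit",bot.servo_line(p,q,speed=110,until_force=25))
s=bot.read_state(); print(s["clock"],w2t(s["ee_pos"]),s["ee_pos"][2],s["ft_force"],s["grip_width"])
p,q=pose(-40,-40,4,0); bot.servo_line(p,q,speed=120)
p,q=pose(-40,-40,85,0); bot.servo_line(p,q,speed=150)
bot.move_to(*pose(118,-385,80,20))
c=bot.read_camera("top"); np.save("top2.npy",cloud(c)); cv2.imwrite("pics/top2.png",cv2.resize(c["image"][90:290,80:400],None,fx=2.4,fy=2.4))
print(bot.read_state()["clock"])
```

```text
False
hit False
10.95 [-39.93209005 -12.15241657] 96.0647323321198 [-0.23197438  0.7996256  -2.93459779] 22.877123269857925
13.4917
```

View pics/top2.png

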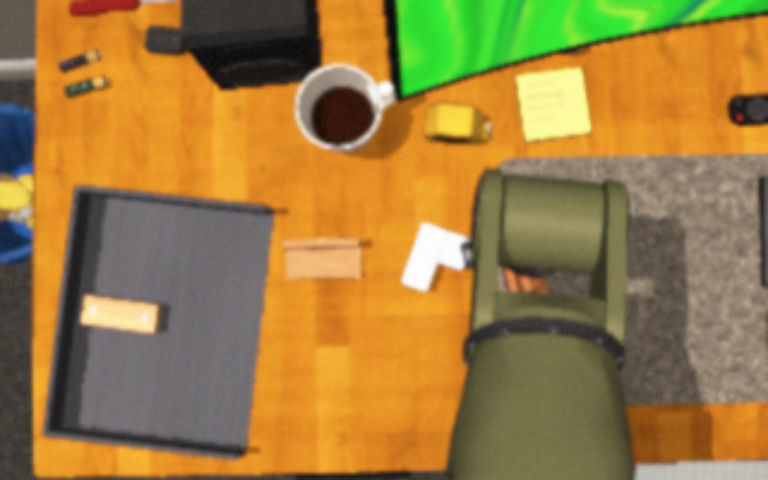

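The batten now lies in the tray at crop (120,313). The angle at (323,258) and the foam at (432,256) haven't moved, and the arm is poised behind the foam. Next I'll sweep the foam and angle diagonally.

Run:
```python
from sw import *
p,q=pose(118,-385,7,20); print(bot.servo_line(p,q,speed=120,until_force=12))
for w in [(60,-228,4,18),(52,-150,4,0)]:
    p,q=pose(*w); print("hit",bot.servo_line(p,q,speed=90,until_force=25))
c=bot.read_camera("side"); cv2.imwrite("pics/side3.png",c["image"])
s=bot.read_state(); print(s["clock"],w2t(s["ee_pos"]),s["ee_pos"][2],s["ft_force"],s["grip_width"])
```

```text
False
hit False
hit False
17.3333 [  52.07746372 -150.38607464] 95.98022488771699 [ 0.18768684 -1.09232399 -2.69004814] 23.0059493039346
```

View pics/side3.png

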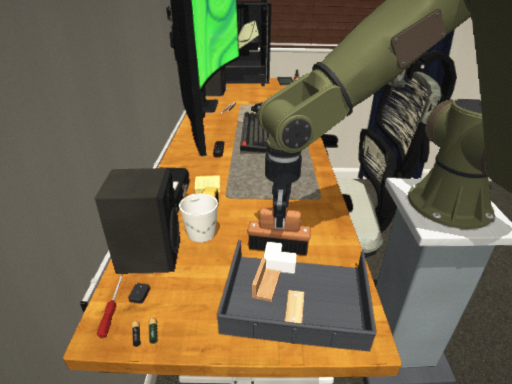

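The side view shows the foam (280,257) and angle (266,278) already past the mouth and pushed square, with the batten at (295,305). I'll push on, then set the sweeper down on the clear desk outside.

Run:
```python
from sw import *
p,q=pose(52,-62,4,0); print("hit",bot.servo_line(p,q,speed=90,until_force=15))
s=bot.read_state(); e=w2t(s["ee_pos"]); print(s["clock"],e,s["ft_force"])
for w,v in [((52,e[1]-25,4,0),100),((52,e[1]-25,85,0),150),((20,-270,85,0),200)]:
    p,q=pose(*w); bot.servo_line(p,q,speed=v)
c=bot.read_camera("top"); np.save("top4.npy",cloud(c)); cv2.imwrite("pics/top4.png",cv2.resize(c["image"][90:290,80:400],None,fx=2.4,fy=2.4))
p,q=pose(20,-270,-3,0); print("down",bot.servo_line(p,q,speed=50,until_force=4))
s=bot.read_state(); print(s["clock"],s["ee_pos"],s["ft_force"])
c=bot.read_camera("side"); cv2.imwrite("pics/side4.png",c["image"])
```

```text
hit False
18.4583 [ 52.06940109 -62.36941789] [ 0.29025582 -0.32548753 -2.2210518 ]
down True
22.2333 [476.57991922  94.73130631  92.01826826] [-1.78285793 -1.3623879   6.59681793]
```

View pics/top4.png

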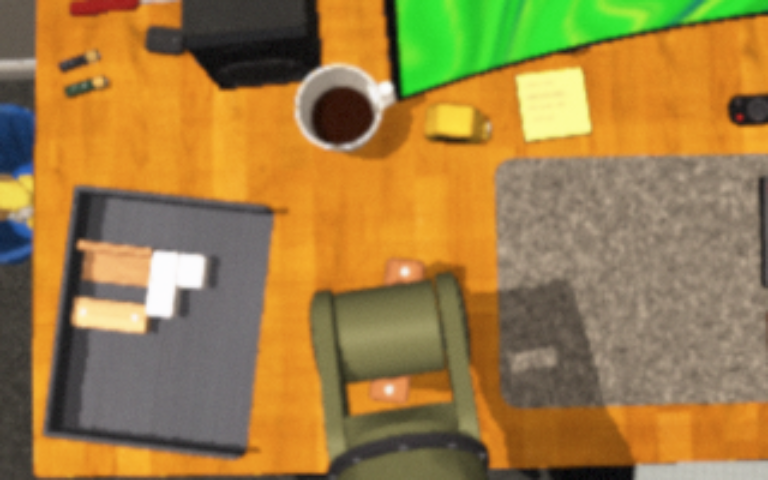

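View pics/side4.png

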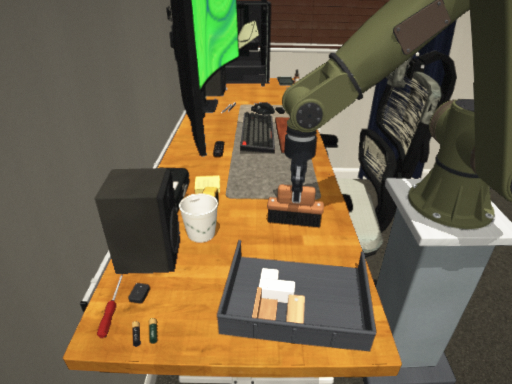

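All three scraps lie deep in the tray: angle at crop (115,265), foam (172,280), batten (110,314). The sweeper stands upright on the desk at (295,210) in the side view. I'll release it and back off.

Run:
```python
from sw import *
bot.move_gripper(85); bot.dwell(0.3)
s=bot.read_state(); p=s["ee_pos"]
bot.servo_line([p[0],p[1],230],speed=100)
bot.dwell(0.5)
c=bot.read_camera("side"); cv2.imwrite("pics/side5.png",c["image"])
s=bot.read_state(); print(s["clock"],s["ft_force"])
```

```text
25.3 [ 0.05055572 -0.60672593 -0.30815899]
```

View pics/side5.png

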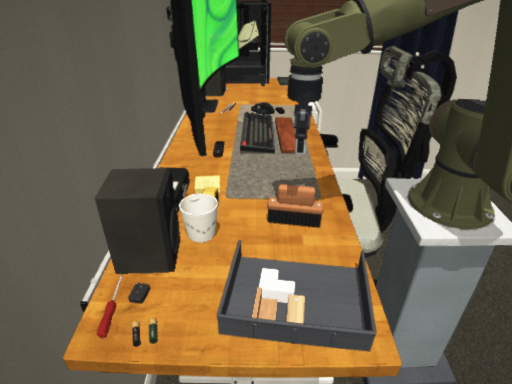

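The sweeper stands free and upright at (295,205), the gripper is clear above it, and all the scraps are in the tray.

```bash
python3 -c "
from rig import bot
print(bot.finish_job())"
```

```text
the job is handed in; nothing more can be done
None
```

I handed the job in at about 25 s: the last pictures show all three scraps well inside the tray, the sweeper upright and released on the desk outside it, and the mug, tape measure and memo pad where they were; the hand-in call returned no verdict.

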